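# Squeeze-test rubber mounts and sort out the soft ones

## Robot

A 7-joint arm with a two-finger parallel gripper is mounted at the origin on a cart in front of the work surface, level with it; the furniture and walls round the work are solid. World frame = base frame: x ahead of the robot, y to its left, z up, the work surface at z = 0. Lengths are in m, angles in rad, forces in N, time in s.
With the tool pointing down it reaches from about 0.35 to 0.9 m from the base axis. Payload 8.1 kg.
Tool frame: the origin (TCP) lies at the centre of the arm's flange, where the gripper is bolted on; the fingertips stand 178 mm ahead of it and the grasp point (between the pads) lies 159 mm ahead of it; z points along the fingers, y is the direction in which the jaws open and shut (so a half turn about z gives the same grasp; the last joint's range is limited). The gripper opens to 92 mm and grips with 3 to 60 N. Pads are 19 mm wide; open, the fingers measure 130 mm over their backs; the gripper's body (75 mm by 190 mm) begins 47 mm behind the grasp point.
Start: joints at [1.082, 0.434, 0.025, 1.573, -0.012, 1.134, -0.075], TCP at [0.235, -0.579, 0.405] pointing down, gripper open.
Joint ranges: [-2.62, 2.62], [-0.44, 2.09], [-1.27, 1.32], [0.08, 2.57], [-1.32, 4.46], [0.12, 2], [-2.74, 2.74]. Speed limits (rad/s): [2.22, 2.22, 3.01, 3.01, 3.14, 3.14, 3.14].

## Interface

Orientations are given as a rotation vector (axis times angle).
In Python, from cell import arm gives the robot as it stands. The module is installed in compiled form; this text tells all that it offers.
- The arm moves only by the tool move_arm, never from a script. Its argument "steps" is a list of rows, each a list of 4 numbers: the shift along the tool's x, y, z in mm, then the turn about the tool's z in rad. In form: [[x, y, z, twist], ...]. A call has 1 to 20 rows; each row is the pose to reach, as a shift and turn from the pose commanded when the call began, along the tool's axes at that moment; what a row does not reach only later rows make up. A row lasts 1/8 s, in which the tool goes at most 62.5 mm and 10.7 degrees, less where a joint would pass 70% of its speed; a pose out of reach is approached as far as the arm can. A call with a gripper value outside its range is refused whole. "grip" is the finger opening in mm, from 0 to 91.8, set as the call begins (left out, the last holds). The fingers move at their own pace and stop on an object; "grip_force" is the grip in N (left out, the last holds). Time passes only in rows, so rows that repeat a pose let the fingers close. It gives the time, the measured TCP pose, the force and the opening at its end, in the units of the state.
- arm.observe(): the state, without advancing time (a new reading comes with each control period).
- arm.get_image(name): name is "side" or "top"; returns the picture (400x640x3 uint8, red, green, blue); there is no depth.
- arm.camera_info(name): a dict with "mtx" (3x3 intrinsics, pixels), "pose" (4x4, takes a point from camera to world coordinates). Camera axes: x right, y down, z forward; pixel columns grow to the right and rows downward; lengths in m; the calibration is good to about 2 mm. A picture is of the moment at which its call begins. camera_info takes no time and is no camera call.
- arm.sign_off(): hands the job in, once; it reports no verdict.
The state is a dict: "clock": time; "joints": joint angles; "dq": joint speeds; "joint_efforts": joint torques, N m; "position": TCP position; "ee_rot": TCP orientation; "force": force on the tool from outside, world axes, zero at the start; "ft_torque": the same for the moment, N m; "width": opening from 0.0 (shut) to 1.0 (fully open).
Only numpy, scipy, OpenCV 4.12 (cv2) and the standard library are available. Lean on these libraries where they do the work, as an engineer would, in place of code of your own. Each camera call takes 0.05 s, during which the arm holds its last target.

## Task

Four rubber mounts that look alike stand in the rack; two of them have gone soft. Squeeze them gently between the fingers to find out which two give, stand those two upright in the black tray, and leave the two firm ones standing in the rack; never squeeze a mount harder than 40 N, and leave everything else on the table alone.

Things in the scene. Friction and masses are not known exactly. Their poses are not given: they have to be found in the camera images.
- rack: fixed aluminium rack plate, 64 x 244 x 6 mm, five grey ribs (18 mm wide, 6 mm above the plate) across it part four nests in a row, each holding one upright mount. Origin: centre of its underside, on the table. x: across the row, the direction in which every mount is squeezed; y: along the row; z up. Stands left or right of the middle of the table, turned by up to 0.3 rad
- nest_1 (a point): start centre (half-way up, 30 mm above the table) of the mount in the nest at rack y = -90 mm; axes as the rack; the mount may be 5 mm off along x. A mount is two upright steel plates (34 mm wide, 48 mm tall, 4 mm thick) with a black rubber barrel between: 50 mm long over the plates along x, 34 mm wide, 48 mm tall, 0.13 kg, foot 6 mm above the table, 26 mm from the next
- nest_2 (a point): the same for the nest at rack y = -30 mm. Pinch a mount over its two plates, at half height. It gives along x like a spring: a soft one about 3 N per mm (6.7 mm at 20 N on each finger, 43 mm left over the plates), a firm one about 10 N per mm (2 mm at 20 N, 48 mm left); it springs back to 50 mm when let go. More than 45 N damages either kind
- nest_3 (a point): the same for the nest at rack y = +30 mm. Which nests hold the two soft mounts changes every time and cannot be seen
- nest_4 (a point): the same for the nest at rack y = +90 mm
- tray: fixed open black tray for the soft mounts, 150 (x) x 200 (y) x 30 mm high, walls 4 mm, inner floor 4 mm above the table. Origin: centre of its underside, on the table; z up. It stands on the other side of the table from the rack, turned by up to 0.3 rad. Both soft mounts stand in it side by side, for instance 45 mm either side of its centre along its y
- nozzle_cap: bystander: white cap, 20 mm round and 40 mm tall, between rack and tray; origin at the centre of its foot
- post_1: bystander: white domed post, 76 mm across and 59 mm tall, at the back; origin at the centre of its foot

How it is judged:
By the outcome, as a careful person would: the job done as asked, in the order asked, and still so for the second after the job is handed in, with the robot touching nothing.
It also fails if it takes over 70 s, if anything falls off the work surface, if the arm or the gripper's body presses on something with over 40 N, if the wrist force passes 120 N, or if a joint passes its speed limit or range.

## Working session

There is one attempt and no reset: what is moved stays moved. The work goes in short steps, Python scripts to look and compute and a tool call to move; the robot and the scene stay as the last step left them, time stands still between calls to the robot, and variables do not carry over. Pictures are saved under pics/ and viewed, and the job is handed in when it is done.

Besides the shell and the picture viewer there is one more tool, called after ">>>" in YAML: its name, and indented under it one key for each argument. move_arm: Moves the arm, as the interface text tells. Its arguments: {"type":"object","properties":{"steps":{"type":"array"},"grip":{"type":"number"},"grip_force":{"type":"number"}},"required":["steps"]}

```bash
mkdir -p pics
python3 - <<'E'
from cell import arm
import cv2,numpy as np
np.set_printoptions(precision=4,suppress=True)
for n in("top","side"):
    im=arm.get_image(n); cv2.imwrite(f"pics/{n}0.png",im[:,:,::-1])
    c=arm.camera_info(n); print(n,np.array(c["mtx"]),np.array(c["pose"]))
s=arm.observe()
for k in s: print(k,np.array(s[k]))
E
```

```text
top [[363.7813   0.     307.3457]
 [  0.     363.7813 198.7362]
 [  0.       0.       1.    ]] [[ 0.0086 -0.9967  0.0804  0.5259]
 [-1.     -0.0083  0.0043 -0.0248]
 [-0.0036 -0.0805 -0.9968  0.8811]
 [ 0.      0.      0.      1.    ]]
side [[419.3431   0.     317.7212]
 [  0.     419.3431 198.8208]
 [  0.       0.       1.    ]] [[-0.9533 -0.1288  0.2731  0.3473]
 [-0.3018  0.3763 -0.876   0.7641]
 [ 0.0101 -0.9175 -0.3976  0.3897]
 [ 0.      0.      0.      1.    ]]
clock 0.1
joints [ 1.0824  0.4351  0.025   1.574  -0.0116  1.134  -0.0751]
dq [-0.     -0.0006  0.0008 -0.0031 -0.0023 -0.0012  0.0014]
joint_efforts [  0.0029 -66.913    0.9879 -31.5148  -0.0605   0.0372   0.0001]
position [ 0.2351 -0.5789  0.404 ]
ee_rot [-3.082  -0.6019  0.0006]
force [-0.5238 -0.6584  0.2246]
ft_torque [-0.005  -0.0531 -0.0124]
width 1.001146431103274
```

View pics/top0.png

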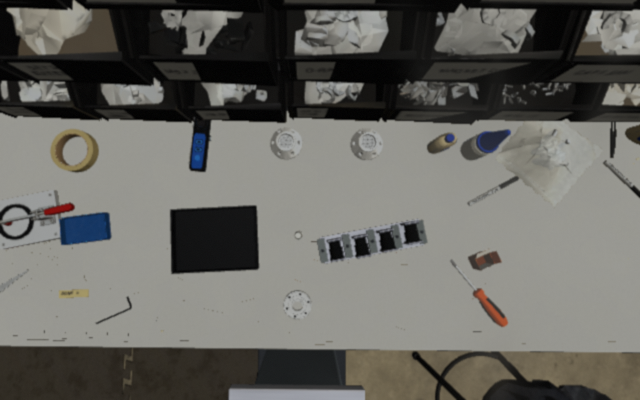

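View pics/side0.png

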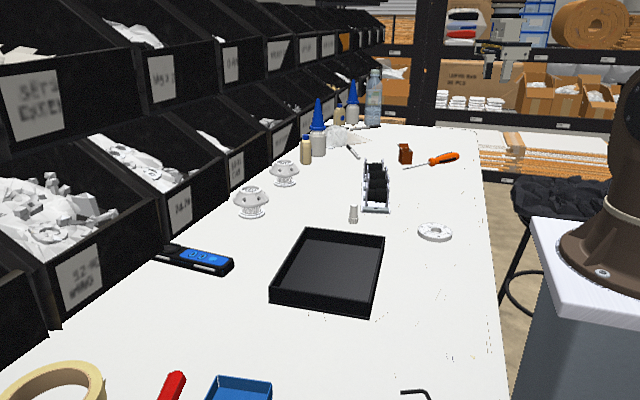

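The top view shows the rack right of the middle, its ends at about (320,250) and (425,232). The tray is on the left at (171-259, 207-273), the cap at (298,235). The side view confirms this arrangement. I'll zoom in to measure.

Run:
```python
import cv2
im=cv2.imread("pics/top0.png")
cv2.imwrite("pics/zr.png",cv2.resize(im[210:275,310:435],None,fx=6,fy=6,interpolation=cv2.INTER_CUBIC))
cv2.imwrite("pics/zt.png",cv2.resize(im[195:285,160:310],None,fx=5,fy=5,interpolation=cv2.INTER_CUBIC))
```

```text
(no output)
```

View pics/zr.png

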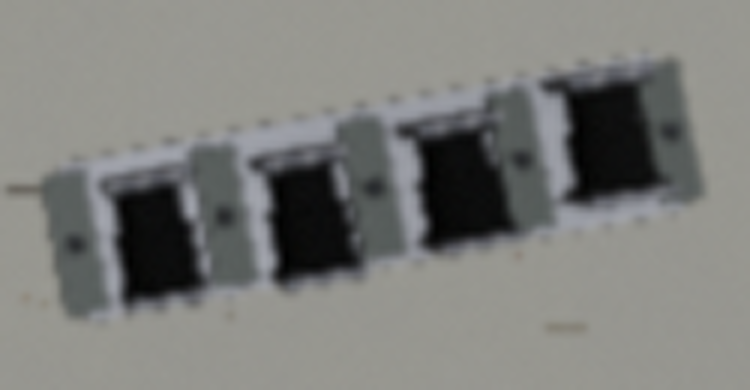

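View pics/zt.png

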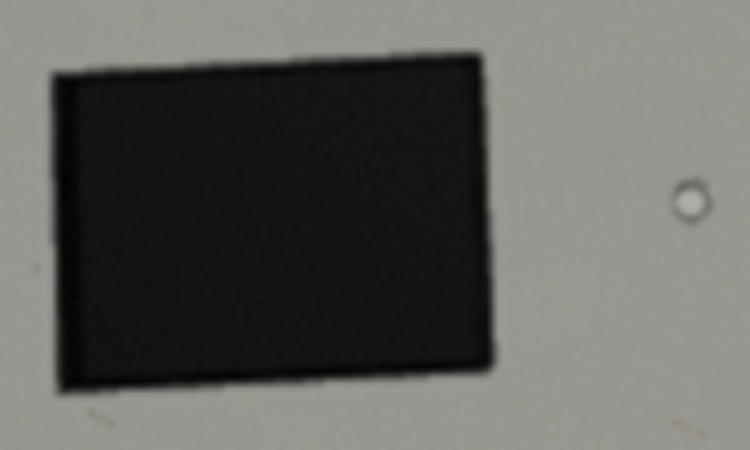

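```bash
cat > h.py <<'E'
import numpy as np,cv2
from cell import arm
np.set_printoptions(precision=4,suppress=True)
def cam(n):
    c=arm.camera_info(n);return np.array(c["mtx"]),np.array(c["pose"])
def back(n,uv,z):
    K,P=cam(n);uv=np.atleast_2d(uv).astype(float)
    d=np.c_[uv,np.ones(len(uv))]@np.linalg.inv(K).T@P[:3,:3].T
    return P[:3,3]+d*((z-P[2,3])/d[:,2])[:,None]
def proj(n,X):
    K,P=cam(n);X=np.atleast_2d(X);c=(X-P[:3,3])@P[:3,:3]@K.T
    return c[:,:2]/c[:,2:]
def fr(x,y,yaw,pts):
    c,s=np.cos(yaw),np.sin(yaw);pts=np.atleast_2d(pts)
    return pts@np.array([[c,-s,0],[s,c,0],[0,0,1]]).T+[x,y,0]
def box(x0,x1,y0,y1,z): return np.array([[x0,y0,z],[x1,y0,z],[x1,y1,z],[x0,y1,z]])
E
python3 - <<'E'
from h import *
d=np.array([(75,243),(225,216),(374,187),(521,160),(671,131)])
uv=(d+.5)/6-.5+[310,210]
W=back("top",uv,.012);print(W)
yl=np.array([120,60,0,-60,-120])/1e3
c=W.mean(0); yv=(yl@(W-c))/(yl@yl); print("centre",c,"scale",np.linalg.norm(yv[:2]),"yaw",np.arctan2(-yv[0],yv[1]))
# tray rim outer corners z=.03
t=np.array([(53,73),(481,54),(492,370),(60,390)]); uvt=(t+.5)/5-.5+[160,195]
T=back("top",uvt,.03);print(T,T.mean(0)); 
print([np.linalg.norm(T[i]-T[i-1]) for i in range(4)])
e=T[0]-T[1]; e2=T[3]-T[2]; print("tray yaw",np.arctan2(-e[0],e[1]),np.arctan2(-e2[0],e2[1]))
e=T[0]-T[3];e2=T[1]-T[2];print(np.arctan2(e[1],e[0]),np.arctan2(e2[1],e2[0]))
cp=(np.array([[691,201]])+.5)/5-.5+[160,195];print("cap",back("top",cp,.04))
print("post", back("top",[[286,143],[366,144],[297,305]],.05))
x,y=c[:2];yaw=np.arctan2(-yv[0],yv[1])
im=cv2.imread("pics/top0.png");S=8;o=np.array([310,205])
z=cv2.resize(im[205:275,310:405+30],None,fx=S-2,fy=S-2,interpolation=cv2.INTER_CUBIC);S=6
def dr(P,col):
    q=((proj("top",fr(x,y,yaw,P))-o+.5)*S-.5).round().astype(int);cv2.polylines(z,[q],True,col,1)
dr(box(-.032,.032,-.122,.122,.006),(0,255,255))
for n in (-90,-30,30,90):
    n/=1e3
    dr(box(-.025,.025,n-.017,n+.017,.054),(0,0,255)); dr(box(-.021,.021,n-.017,n+.017,.054),(0,255,0))
    dr(box(-.025,.025,n-.017,n+.017,.006),(255,0,0))
cv2.imwrite("pics/ov.png",z)
E
```

```text
[[ 0.4743 -0.057   0.012 ]
 [ 0.4854 -0.1163  0.012 ]
 [ 0.4973 -0.1752  0.012 ]
 [ 0.5084 -0.2334  0.012 ]
 [ 0.5204 -0.2929  0.012 ]]
centre [ 0.4972 -0.1749  0.012 ] scale 0.9999244711126017 yaw 0.19324409151684252
[[0.5673 0.3002 0.03  ]
 [0.5779 0.0996 0.03  ]
 [0.4316 0.0916 0.03  ]
 [0.4206 0.2913 0.03  ]] [0.4994 0.1957 0.03  ]
[np.float64(0.14695001814045153), np.float64(0.200931248677497), np.float64(0.1465682004960372), np.float64(0.20000832856429404)]
tray yaw 0.05280384636677554 0.054689501657840645
0.06100534744979303 0.054727331113324444
cap [[0.5103 0.0001 0.04  ]]
post [[ 0.7224  0.0294  0.05  ]
 [ 0.7215 -0.1562  0.05  ]
 [ 0.3541 -0.0001  0.05  ]]
```

View pics/ov.png

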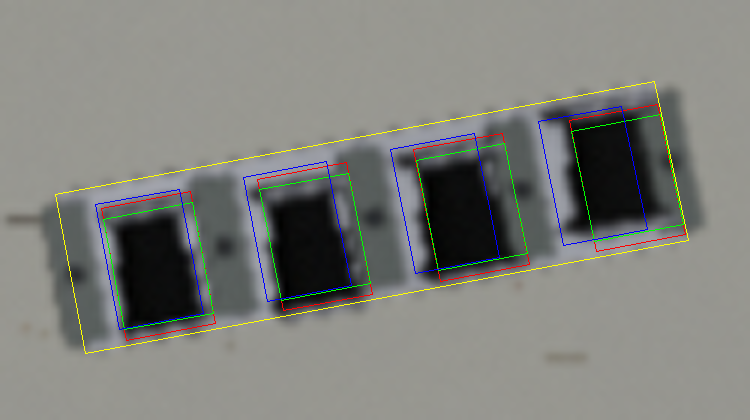

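```bash
cat >> h.py <<'E'
from scipy.spatial.transform import Rotation as Rn
RACK=(.4972,-.1749,.193); TRAY=(.4994,.1957,.056)
def plan(x,y,z,yaw):
    """grasp point target with the jaw axis at yaw (mod pi); prints tool-frame shift mm and twist"""
    s=arm.observe();R=Rn.from_rotvec(s["ee_rot"]).as_matrix();p=np.array(s["position"])
    Rt=np.array([0,0,-1.]); tcp=np.array([x,y,z+.159])
    j=np.arctan2(R[1,1],R[0,1]); d=(yaw-j+np.pi/2)%np.pi-np.pi/2
    print("now grasp",p+R[:,2]*.159,"tilt",R[:,2],"jaw",j,"width mm",s["width"]*91.8,"F",np.array(s["force"]),"t",s["clock"],"q",np.array(s["joints"]))
    print("shift mm",(R.T@(tcp-p))*1e3,"twist",-d)
def rack(xm,ym): return fr(*RACK,[[xm/1e3,ym/1e3,0]])[0][:2]
def tray(xm,ym): return fr(*TRAY,[[xm/1e3,ym/1e3,0]])[0][:2]
E
python3 - <<'E'
from h import *
print(rack(0,-90)); x,y=rack(4,-90); plan(x,y,.12,RACK[2])
E
```

```text
[ 0.5145 -0.2632]
now grasp [ 0.235  -0.5787  0.245 ] tilt [-0.0006  0.0012 -1.    ] jaw -1.1850683009967338 width mm 91.90524237528055 F [-0.5238 -0.6584  0.2246] t 0.1 q [ 1.0824  0.4351  0.025   1.574  -0.0116  1.134  -0.0751]
shift mm [ 381.5523 -186.4105  125.2584] twist -1.378068300996734
```

>>> move_arm:
  steps:
    - [38, -19, 13, -0.138]
    - [76, -37, 25, -0.276]
    - [114, -56, 38, -0.413]
    - [153, -75, 50, -0.551]
    - [191, -93, 63, -0.689]
    - [229, -112, 75, -0.827]
    - [267, -130, 88, -0.965]
    - [305, -149, 100, -1.102]
    - [343, -168, 113, -1.24]
    - [381.5, -186.5, 125, -1.378]
    - [381.5, -186.5, 125, -1.378]
    - [381.5, -186.5, 125, -1.378]
  grip: 76
  grip_force: 15

```text
clock: 1.6
position: [0.5181, -0.2632, 0.2794]
ee_rot: [-1.998, -2.423, 0.001]
force: [0.3, -0.0, -0.9]
width: 0.828
```

Run:
```python
from h import *
x,y=rack(4,-90); plan(x,y,.03,RACK[2])
for n in("top","side"):
    im=arm.get_image(n)[:,:,::-1]; cv2.imwrite(f"pics/{n}1.png",im)
```

```text
now grasp [ 0.5179 -0.2632  0.1204] tilt [-0.0011 -0.0001 -1.    ] jaw 0.19179433770578042 width mm 76.01668228648883 F [ 0.3203 -0.0147 -0.9342] t 1.6 q [ 0.6414  0.5277 -0.3719  1.7989  0.2443  0.8611  0.3469]
shift mm [ 0.6555  0.5273 90.3831] twist -0.0012056622942195894
```

View pics/side1.png

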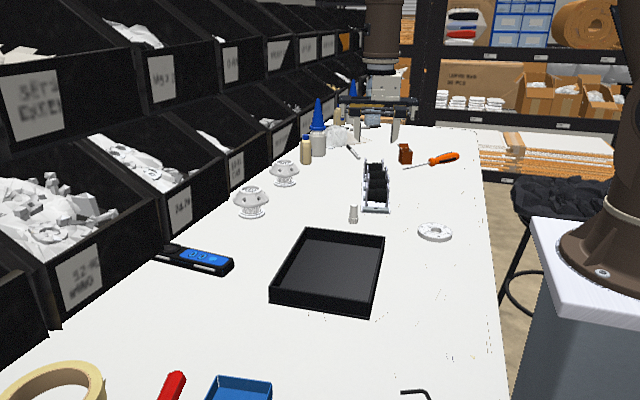

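View pics/top1.png

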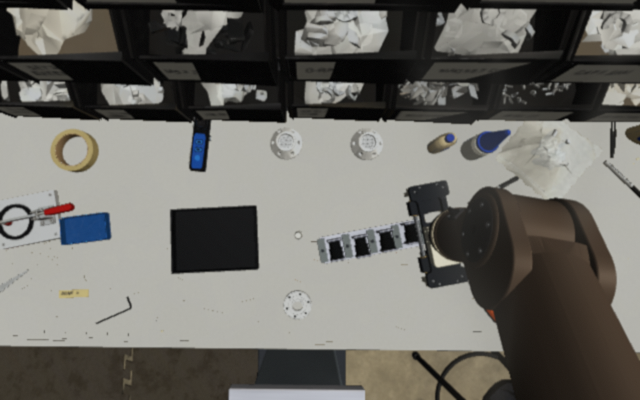

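Run:
```python
from h import *
p=np.array([.5179,-.2632,.1204]); 
for n in ("side","top"): print(n,proj(n,[p,p-[0,0,.019],p+[0,0,.047], [*rack(4,-90),.054],[*rack(4,-90),.006]]))
im=cv2.imread("pics/side1.png")
cv2.imwrite("pics/s1z.png",cv2.resize(im[85:225,320:460],None,fx=4,fy=4,interpolation=cv2.INTER_CUBIC))
```

```text
side [[375.2922 134.5729]
 [374.8065 141.9196]
 [376.5243 115.9389]
 [373.3836 159.8644]
 [372.2314 177.3529]]
top [[423.2502 232.9619]
 [420.452  232.8432]
 [430.8137 233.2828]
 [413.7027 232.3514]
 [407.9306 232.1178]]
```

View pics/s1z.png

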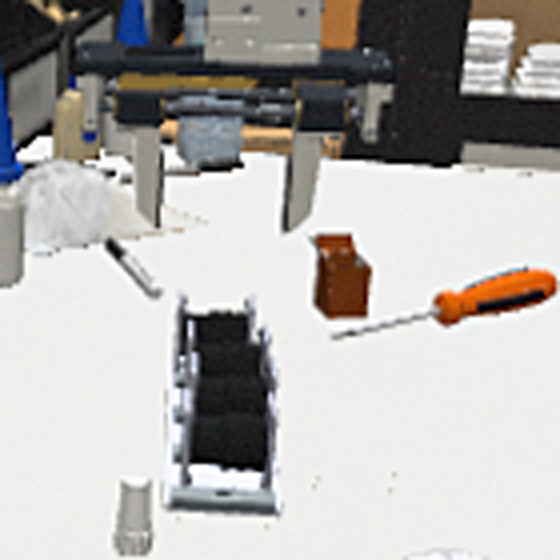

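The projected tip point (375,142) falls midway between the fingertips in the side view. The mounts sit below it, so I can descend.

>>> move_arm:
  steps:
    - [0.5, 0.5, 30, 0]
    - [0.5, 0.5, 60, 0]
    - [0.5, 0.5, 80, 0]
    - [0.5, 0.5, 90, 0]
    - [0.5, 0.5, 90, 0]
    - [0.5, 0.5, 90, 0]

```text
clock: 2.45
position: [0.5191, -0.2625, 0.1906]
ee_rot: [1.997, 2.423, 0.0]
force: [-0.1, -0.4, -0.2]
width: 0.831
```

>>> move_arm:
  steps:
    - [0, 0, 0, 0]
    - [0, 0, 0, 0]
  grip: 58
  grip_force: 15

```text
clock: 2.7
position: [0.519, -0.2623, 0.1903]
ee_rot: [1.997, 2.424, 0.0]
force: [-0.2, -0.2, 0.0]
width: 0.663
```

>>> move_arm:
  steps:
    - [0, 0, 0, 0]
    - [0, 0, 0, 0]
    - [0, 0, 0, 0]
    - [0, 0, 0, 0]
  grip: 40
  grip_force: 15

```text
clock: 3.2
position: [0.5189, -0.2622, 0.1899]
ee_rot: [1.997, 2.425, -0.0]
force: [-0.4, -0.1, 4.1]
width: 0.528
```

>>> move_arm:
  steps:
    - [0, 0, 0, 0]
    - [0, 0, 0, 0]
    - [0, 0, 0, 0]
  grip_force: 20

```text
clock: 3.58
position: [0.5189, -0.2622, 0.1899]
ee_rot: [1.997, 2.425, -0.0]
force: [-1.3, 0.7, 4.4]
width: 0.521
```

Run:
```python
from h import *
x,y=rack(0,-90); plan(x,y,.03,RACK[2])
cv2.imwrite("pics/side2.png",cv2.resize(arm.get_image("side")[85:225,320:460,::-1],None,fx=4,fy=4,interpolation=cv2.INTER_CUBIC))
```

```text
now grasp [ 0.5189 -0.2622  0.0309] tilt [ 0.0001 -0.0002 -1.    ] jaw 0.19289241163458068 width mm 47.83914164939231 F [-1.2996  0.6555  4.3542] t 3.575 q [ 0.6041  0.6463 -0.3265  1.8622  0.3113  0.6828  0.2884]
shift mm [-0.1442 -4.5603  0.8818] twist -0.00010758836541935324
```

View pics/side2.png

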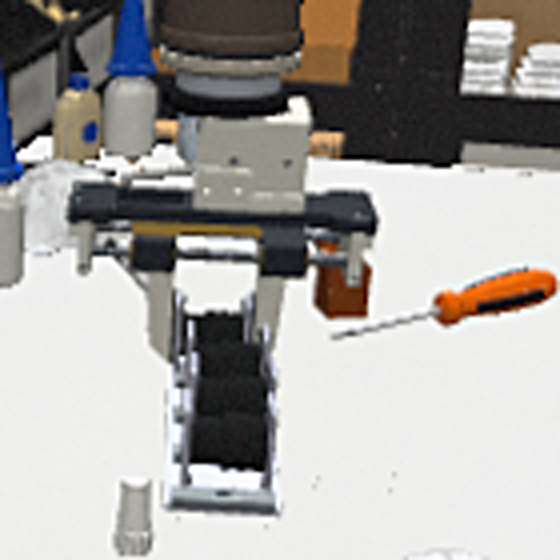

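47.8 mm at 20 N, so nest 1 is firm. Next is nest 2: in the current tool frame, tool x is rack y and tool y is rack x.

>>> move_arm:
  steps:
    - [0, 0, 0, 0]
    - [0, 0, 0, 0]
    - [0, 0, -30, 0]
    - [0, 0, -60, 0]
    - [30, -3.5, -60, 0]
    - [60, -7, -60, 0]
    - [60, -7, -30, 0]
    - [60, -7, -10, 0]
    - [60, -7, 1, 0]
    - [60, -7, 1, 0]
    - [60, -7, 1, 0]
  grip: 76

```text
clock: 5.0
position: [0.5008, -0.2047, 0.1893]
ee_rot: [1.997, 2.424, 0.001]
force: [-0.4, -0.5, 0.2]
width: 0.827
```

>>> move_arm:
  steps:
    - [0, 0, 0, 0]
    - [0, 0, 0, 0]
  grip: 58
  grip_force: 15

```text
clock: 5.25
position: [0.5006, -0.2047, 0.1892]
ee_rot: [1.997, 2.424, 0.0]
force: [0.6, -0.6, -1.2]
width: 0.666
```

>>> move_arm:
  steps:
    - [0, 0, 0, 0]
    - [0, 0, 0, 0]
    - [0, 0, 0, 0]
    - [0, 0, 0, 0]
  grip: 40

```text
clock: 5.75
position: [0.5006, -0.2047, 0.1889]
ee_rot: [1.997, 2.425, -0.0]
force: [-0.9, -0.4, 4.0]
width: 0.491
```

>>> move_arm:
  steps:
    - [0, 0, 0, 0]
    - [0, 0, 0, 0]
    - [0, 0, 0, 0]
  grip_force: 20

```text
clock: 6.12
position: [0.5006, -0.2047, 0.1889]
ee_rot: [1.997, 2.425, 0.0]
force: [-0.4, -0.8, 5.3]
width: 0.473
```

Run:
```python
from h import *
x,y=rack(0,-30); plan(x,y,.03,RACK[2])
```

```text
now grasp [ 0.5007 -0.2047  0.0299] tilt [ 0.0003 -0.0002 -1.    ] jaw 0.1929159943140376 width mm 43.394729083173885 F [-0.3793 -0.8337  5.3349] t 6.125 q [ 0.5283  0.6029 -0.3301  1.9647  0.3202  0.6239  0.1833]
shift mm [-0.1428  2.3666 -0.0964] twist -8.400568596234059e-05
```

Nest 2 reads 43.4 mm, so it is soft. Continuing with nest 3.

>>> move_arm:
  steps:
    - [0, 0, 0, 0]
    - [0, 0, 0, 0]
    - [0, 0, -30, 0]
    - [0, 0, -60, 0]
    - [30, 0, -60, 0]
    - [60, 0, -60, 0]
    - [60, 0, -30, 0]
    - [60, 0, -10, 0]
    - [60, 0, 0, 0]
    - [60, 0, 0, 0]
    - [60, 0, 0, 0]
  grip: 76

```text
clock: 7.5
position: [0.4893, -0.1459, 0.1893]
ee_rot: [1.997, 2.424, 0.0]
force: [-0.1, -0.3, 0.4]
width: 0.833
```

>>> move_arm:
  steps:
    - [0, 0, 0, 0]
    - [0, 0, 0, 0]
  grip: 58
  grip_force: 15

```text
clock: 7.75
position: [0.4891, -0.1458, 0.1892]
ee_rot: [1.997, 2.424, 0.001]
force: [0.4, -0.1, 0.3]
width: 0.668
```

>>> move_arm:
  steps:
    - [0, 0, 0, 0]
    - [0, 0, 0, 0]
    - [0, 0, 0, 0]
    - [0, 0, 0, 0]
  grip: 40

```text
clock: 8.25
position: [0.489, -0.1458, 0.1888]
ee_rot: [1.997, 2.425, -0.0]
force: [-1.1, -0.3, 4.7]
width: 0.488
```

>>> move_arm:
  steps:
    - [0, 0, 0, 0]
    - [0, 0, 0, 0]
    - [0, 0, 0, 0]
  grip_force: 20

```text
clock: 8.62
position: [0.489, -0.1458, 0.1889]
ee_rot: [1.997, 2.425, -0.0]
force: [-1.6, -0.6, 5.2]
width: 0.473
```

Run:
```python
from h import *
x,y=rack(0,30); plan(x,y,.03,RACK[2])
```

```text
now grasp [ 0.4891 -0.1458  0.0299] tilt [ 0.0002 -0.0002 -1.    ] jaw 0.1929164674979296 width mm 43.42892636710123 F [-1.6447 -0.5732  5.2313] t 8.625 q [ 0.4333  0.5706 -0.3349  2.0391  0.329   0.5824  0.0636]
shift mm [-0.1598  2.4281 -0.129 ] twist -8.353250207049356e-05
```

Nest 3 is soft too. I'll check nest 4, which should be firm.

>>> move_arm:
  steps:
    - [0, 0, 0, 0]
    - [0, 0, 0, 0]
    - [0, 0, -30, 0]
    - [0, 0, -60, 0]
    - [30, 0, -60, 0]
    - [60, 0, -60, 0]
    - [60, 0, -30, 0]
    - [60, 0, -10, 0]
    - [60, 0, 0, 0]
    - [60, 0, 0, 0]
    - [60, 0, 0, 0]
  grip: 76

```text
clock: 10.0
position: [0.4778, -0.0869, 0.1892]
ee_rot: [1.997, 2.425, 0.001]
force: [0.2, 0.7, -0.9]
width: 0.823
```

>>> move_arm:
  steps:
    - [0, 0, 0, 0]
    - [0, 0, 0, 0]
  grip: 58
  grip_force: 15

```text
clock: 10.25
position: [0.4776, -0.087, 0.1892]
ee_rot: [1.997, 2.424, 0.0]
force: [0.4, 0.3, -1.1]
width: 0.663
```

>>> move_arm:
  steps:
    - [0, 0, 0, 0]
    - [0, 0, 0, 0]
    - [0, 0, 0, 0]
    - [0, 0, 0, 0]
  grip: 40

```text
clock: 10.75
position: [0.4775, -0.0869, 0.1889]
ee_rot: [1.997, 2.425, -0.0]
force: [-0.5, -0.8, 5.9]
width: 0.527
```

>>> move_arm:
  steps:
    - [0, 0, 0, 0]
    - [0, 0, 0, 0]
    - [0, 0, 0, 0]
  grip_force: 20

```text
clock: 11.12
position: [0.4775, -0.0869, 0.1889]
ee_rot: [1.997, 2.425, -0.0]
force: [-1.4, -1.1, 5.8]
width: 0.523
```

Run:
```python
from h import *
x,y=rack(-2,30); plan(x,y,.03,RACK[2])
```

```text
now grasp [ 0.4775 -0.0869  0.0299] tilt [ 0.0001 -0.0002 -1.    ] jaw 0.1929033872326976 width mm 47.97232677378149 F [-1.3779 -1.0954  5.7585] t 11.125 q [ 0.3272  0.5451 -0.3411  2.0987  0.3389  0.5494 -0.0666]
shift mm [-60.1734   0.4396  -0.1181] twist -9.66127673023287e-05
```

Nest 4 is firm at 48.0 mm, so the soft ones are nests 2 and 3. Back to nest 3 to grip it.

>>> move_arm:
  steps:
    - [0, 0, 0, 0]
    - [0, 0, 0, 0]
    - [0, 0, -30, 0]
    - [0, 0, -60, 0]
    - [-30, 0, -60, 0]
    - [-60, 0, -60, 0]
    - [-60, 0, -30, 0]
    - [-60, 0, -10, 0]
    - [-60, 0, 0, 0]
    - [-60, 0, 0, 0]
    - [-60, 0, 0, 0]
  grip: 76

```text
clock: 12.5
position: [0.4893, -0.1457, 0.1893]
ee_rot: [1.996, 2.425, 0.001]
force: [-0.1, -0.3, -0.6]
width: 0.828
```

>>> move_arm:
  steps:
    - [0, 0, 0, 0]
    - [0, 0, 0, 0]
  grip: 58
  grip_force: 15

```text
clock: 12.75
position: [0.4891, -0.1458, 0.1892]
ee_rot: [1.997, 2.424, 0.0]
force: [-0.5, 1.0, -0.0]
width: 0.664
```

>>> move_arm:
  steps:
    - [0, 0, 0, 0]
    - [0, 0, 0, 0]
    - [0, 0, 0, 0]
    - [0, 0, 0, 0]
  grip: 38

```text
clock: 13.25
position: [0.4891, -0.1458, 0.1889]
ee_rot: [1.997, 2.425, 0.0]
force: [-1.4, 0.9, 4.4]
width: 0.489
```

>>> move_arm:
  steps:
    - [0, 0, 0, 0]
    - [0, 0, 0, 0]
    - [0, 0, -15, 0]
    - [0, 0, -40, 0]
    - [0, 0, -75, 0]
    - [0, 0, -110, 0]
    - [0, 0, -110, 0]
  grip_force: 20

```text
clock: 14.12
position: [0.4897, -0.1457, 0.3017]
ee_rot: [1.994, 2.421, 0.003]
force: [-0.3, 1.1, -0.7]
width: 0.474
```

Run:
```python
from h import *
x,y=tray(0,45); plan(x,y,.14,TRAY[2]); plan(x,y,.029,TRAY[2])
cv2.imwrite("pics/side3.png",cv2.resize(arm.get_image("side")[60:330,230:500,::-1],None,fx=2,fy=2,interpolation=cv2.INTER_CUBIC))
```

```text
now grasp [ 0.4905 -0.1459  0.1427] tilt [ 0.0048 -0.0013 -1.    ] jaw 0.19280928261547592 width mm 43.52398492100936 F [-0.3214  1.0979 -0.6792] t 14.125 q [ 0.5103  0.406  -0.424   1.9472  0.2233  0.8286  0.1585]
shift mm [377.8456  81.0252   2.2092] twist 0.13680928261547587
now grasp [ 0.4905 -0.1459  0.1427] tilt [ 0.0048 -0.0013 -1.    ] jaw 0.19280928261547592 width mm 43.52398492100936 F [-0.3214  1.0979 -0.6792] t 14.125 q [ 0.5103  0.406  -0.424   1.9472  0.2233  0.8286  0.1585]
shift mm [378.0846  80.5342 113.2078] twist 0.13680928261547587
```

View pics/side3.png

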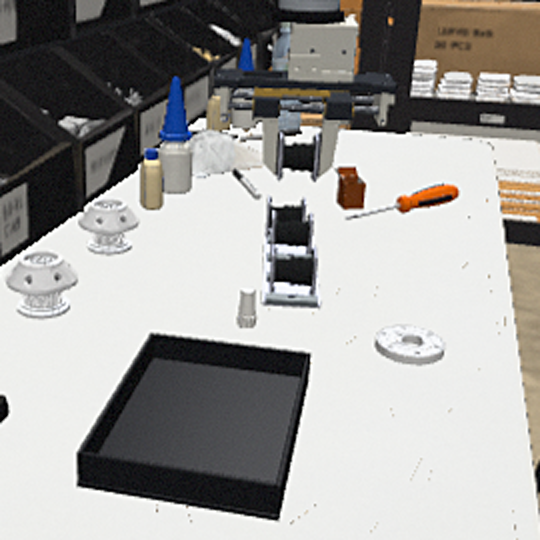

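The side view shows the mount held upright between the fingers, well clear above the rack. Next I carry it to the tray.

>>> move_arm:
  steps:
    - [25, 5, 0, 0.01]
    - [65, 14, 0, 0.023]
    - [110, 23, 0, 0.04]
    - [155, 33, 0, 0.056]
    - [200, 43, 0, 0.072]
    - [245, 52, 0, 0.09]
    - [290, 62, 0, 0.105]
    - [330, 71, 0, 0.12]
    - [360, 77, 0, 0.13]
    - [378, 81, 0, 0.137]
    - [378, 81, 0, 0.137]
    - [378, 81, 0, 0.137]

```text
clock: 15.68
position: [0.4962, 0.2392, 0.2982]
ee_rot: [2.16, 2.281, -0.003]
force: [-0.4, 1.4, -1.1]
width: 0.468
```

Run:
```python
from h import *
x,y=tray(0,45); plan(x,y,.030,TRAY[2])
cv2.imwrite("pics/side4.png",cv2.resize(arm.get_image("side")[130:330,230:500,::-1],None,fx=2,fy=2,interpolation=cv2.INTER_CUBIC))
```

```text
now grasp [0.4961 0.2389 0.1392] tilt [-0.0008 -0.0016 -1.    ] jaw 0.05462895275312253 width mm 42.99401485734344 F [-0.3594  1.3577 -1.128 ] t 15.675 q [-0.2196  0.4732 -0.4462  1.8518  0.2601  0.8755 -0.7366]
shift mm [  1.5658   0.8774 109.2186] twist -0.0013710472468775325
```

View pics/side4.png

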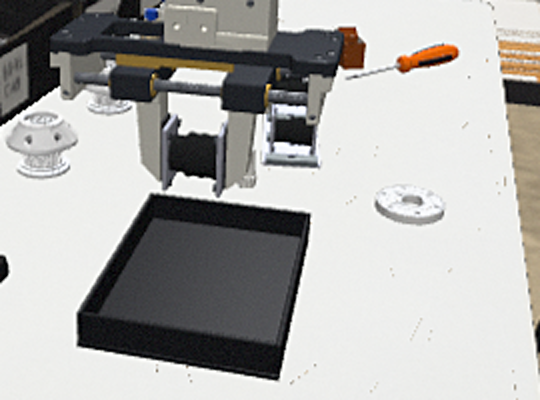

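>>> move_arm:
  steps:
    - [1.5, 1, 30, 0]
    - [1.5, 1, 60, 0]
    - [1.5, 1, 85, 0]
    - [1.5, 1, 100, 0]
    - [1.5, 1, 106, 0]
    - [1.5, 1, 108, 0]
    - [1.5, 1, 109, 0]
    - [1.5, 1, 110, 0]
    - [1.5, 1, 110, 0]
    - [1.5, 1, 110, 0]

```text
clock: 16.98
position: [0.497, 0.2424, 0.1889]
ee_rot: [2.158, 2.283, 0.0]
force: [-0.1, 0.6, -2.0]
width: 0.469
```

Run:
```python
from h import *
x,y=tray(0,45); plan(x,y,.028,TRAY[2])
cv2.imwrite("pics/side5.png",cv2.resize(arm.get_image("side")[180:330,240:420,::-1],None,fx=4,fy=4,interpolation=cv2.INTER_CUBIC))
```

```text
now grasp [0.497  0.2424 0.0299] tilt [ 0.0003  0.0001 -1.    ] jaw 0.0559549241242075 width mm 43.03985205586882 F [-0.0885  0.5651 -2.038 ] t 16.975 q [-0.2806  0.6238 -0.3772  1.9316  0.3625  0.6522 -0.8285]
shift mm [-1.7376 -0.2047  1.8878] twist -4.507587579238859e-05
```

View pics/side5.png

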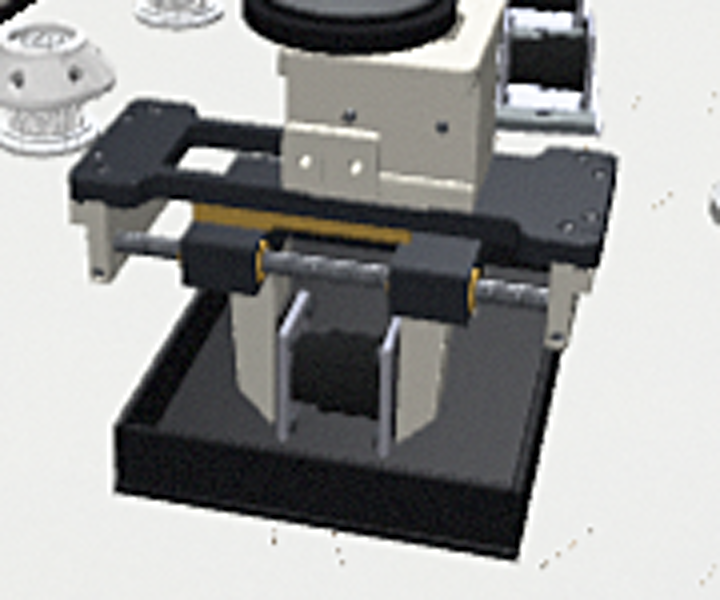

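The mount is upright just above the tray floor with no contact force yet. I'll lower it slowly and release.

>>> move_arm:
  steps:
    - [0, 0, 1, 0]
    - [0, 0, 1.5, 0]
    - [0, 0, 1.8, 0]
    - [0, 0, 1.8, 0]

```text
clock: 17.52
position: [0.4969, 0.2423, 0.187]
ee_rot: [2.158, 2.283, -0.0]
force: [-0.6, 0.3, 0.2]
width: 0.472
```

>>> move_arm:
  steps:
    - [0, 0, 0, 0]
    - [0, 0, 0, 0]
    - [0, 0, 0, 0]
    - [0, 0, -20, 0]
    - [0, 0, -50, 0]
    - [0, 0, -90, 0]
    - [0, 0, -110, 0]
    - [0, 0, -110, 0]
  grip: 70

```text
clock: 18.52
position: [0.4974, 0.2426, 0.2984]
ee_rot: [2.158, 2.282, 0.005]
force: [-0.8, -0.5, 0.3]
width: 0.763
```

Run:
```python
from h import *
x,y=rack(-2.4,-30); plan(x,y,.12,RACK[2])
cv2.imwrite("pics/side6.png",cv2.resize(arm.get_image("side")[130:330,230:500,::-1],None,fx=2,fy=2,interpolation=cv2.INTER_CUBIC))
```

```text
now grasp [0.4979 0.2429 0.1394] tilt [ 0.003   0.0014 -1.    ] jaw 0.055640909486789694 width mm 70.01077113816675 F [-0.7626 -0.532   0.3289] t 18.525 q [-0.2212  0.4761 -0.4503  1.8472  0.264   0.8738 -0.7426]
shift mm [-446.9558  -21.7607   18.8122] twist -0.13735909051321027
```

View pics/side6.png

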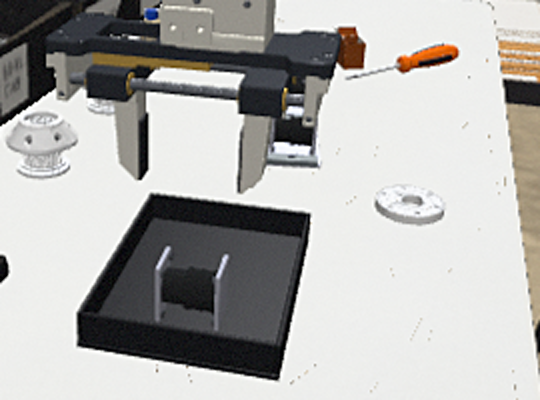

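The mount stands upright in the tray, at about (190,290) in the crop. On to the mount in nest 2.

>>> move_arm:
  steps:
    - [-40, -2, 0, -0.012]
    - [-85, -4, 0, -0.025]
    - [-130, -6, 0, -0.04]
    - [-175, -8.5, 0, -0.055]
    - [-220, -10.5, 0, -0.07]
    - [-265, -13, 0, -0.083]
    - [-310, -15, 0, -0.097]
    - [-355, -17.5, 0, -0.11]
    - [-395, -19.5, 5, -0.122]
    - [-430, -21, 10, -0.132]
    - [-447, -22, 19, -0.137]
    - [-447, -22, 19, -0.137]
  grip: 76

```text
clock: 20.08
position: [0.4993, -0.2056, 0.2763]
ee_rot: [-1.998, -2.421, 0.001]
force: [0.2, 0.1, 0.1]
width: 0.825
```

Run:
```python
from h import *
x,y=rack(-2.4,-30); plan(x,y,.03,RACK[2])
```

```text
now grasp [ 0.4989 -0.2055  0.1173] tilt [-0.0026  0.001  -1.    ] jaw 0.19115842915624898 width mm 75.75403869661879 F [0.2417 0.1146 0.0875] t 20.075 q [ 0.5917  0.4811 -0.4061  1.9     0.2537  0.8134  0.2419]
shift mm [ 0.4217  1.6516 87.3319] twist -0.001841570843751139
```

>>> move_arm:
  steps:
    - [0.4, 1.5, 30, -0.001]
    - [0.4, 1.5, 60, -0.001]
    - [0.4, 1.5, 80, -0.001]
    - [0.4, 1.5, 87.5, -0.001]
    - [0.4, 1.5, 87.5, -0.001]
    - [0.4, 1.5, 87.5, -0.001]

```text
clock: 20.82
position: [0.5018, -0.2042, 0.1913]
ee_rot: [1.995, 2.426, 0.001]
force: [-0.0, -0.3, 0.1]
width: 0.825
```

>>> move_arm:
  steps:
    - [0, 0, 0, 0]
    - [0, 0, 0, 0]
  grip: 58
  grip_force: 15

```text
clock: 21.08
position: [0.5015, -0.2046, 0.1909]
ee_rot: [1.996, 2.425, 0.0]
force: [-0.2, -0.1, -0.2]
width: 0.663
```

>>> move_arm:
  steps:
    - [0, 0, 0, 0]
    - [0, 0, 0, 0]
    - [0, 0, 0, 0]
    - [0, 0, 0, 0]
  grip: 38

```text
clock: 21.58
position: [0.5014, -0.2046, 0.1906]
ee_rot: [1.996, 2.426, -0.0]
force: [-1.3, 0.1, 3.8]
width: 0.491
```

>>> move_arm:
  steps:
    - [0, 0, 0, 0]
    - [0, 0, 0, 0]
    - [0, 0, -15, 0]
    - [0, 0, -40, 0]
    - [0, 0, -75, 0]
    - [0, 0, -110, 0]
    - [0, 0, -110, 0]
  grip_force: 20

```text
clock: 22.45
position: [0.5022, -0.2045, 0.3035]
ee_rot: [1.993, 2.422, 0.003]
force: [0.6, 0.2, -1.7]
width: 0.472
```

Run:
```python
from h import *
x,y=tray(0,-45); plan(x,y,.14,TRAY[2])
cv2.imwrite("pics/side7.png",cv2.resize(arm.get_image("side")[60:330,230:500,::-1],None,fx=2,fy=2,interpolation=cv2.INTER_CUBIC))
```

```text
now grasp [ 0.5029 -0.2047  0.1445] tilt [ 0.0048 -0.0016 -1.    ] jaw 0.19398202234946324 width mm 43.357765355808056 F [ 0.6132  0.2298 -1.7283] t 22.45 q [ 0.6022  0.4483 -0.4226  1.8718  0.2364  0.8653  0.2571]
shift mm [348.6581  68.2017   3.9486] twist 0.13798202234946322
```

View pics/side7.png

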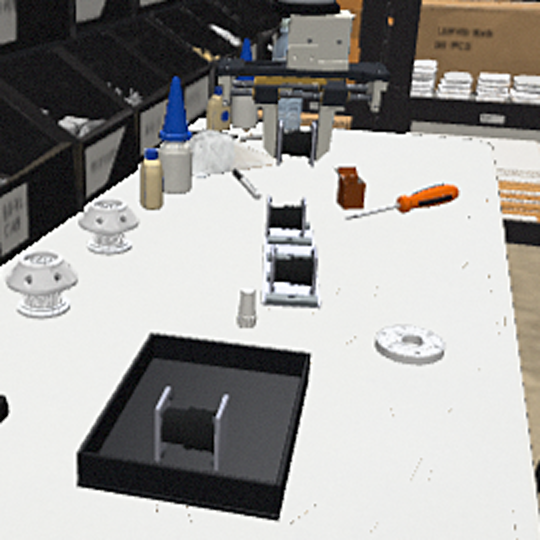

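Nest 2's mount is held upright, and two mounts remain standing in the rack. I'll carry it to the tray's −45 mm spot.

>>> move_arm:
  steps:
    - [25, 5, 0, 0.01]
    - [65, 13, 0, 0.025]
    - [110, 21, 0, 0.043]
    - [155, 30, 0, 0.06]
    - [200, 39, 0, 0.08]
    - [245, 48, 0, 0.097]
    - [290, 57, 0, 0.115]
    - [325, 64, 0, 0.128]
    - [349, 68, 0, 0.138]
    - [349, 68, 0, 0.138]
    - [349, 68, 0, 0.138]

```text
clock: 23.88
position: [0.5005, 0.1501, 0.2996]
ee_rot: [-2.158, -2.282, 0.003]
force: [-0.1, -0.7, -0.6]
width: 0.467
```

Run:
```python
from h import *
x,y=tray(0,-45); plan(x,y,.032,TRAY[2])
```

```text
now grasp [0.5003 0.1499 0.1406] tilt [-0.0017 -0.0012 -1.    ] jaw 0.05567508878047335 width mm 42.90509978396152 F [-0.098  -0.661  -0.5786] t 23.875 q [-0.0488  0.4328 -0.4565  1.9171  0.2493  0.8491 -0.5795]
shift mm [  0.6873   1.5987 108.5602] twist -0.0003249112195267134
```

>>> move_arm:
  steps:
    - [0.5, 1, 30, 0]
    - [0.5, 1, 60, 0]
    - [0.5, 1, 85, 0]
    - [0.5, 1, 100, 0]
    - [0.5, 1, 106, 0]
    - [0.5, 1, 108, 0]
    - [0.5, 1, 108.5, 0]
    - [0.5, 1, 108.5, 0]
    - [0.5, 1, 108.5, 0]

```text
clock: 25.0
position: [0.5019, 0.1517, 0.1923]
ee_rot: [2.158, 2.282, 0.001]
force: [-0.6, 0.6, -0.9]
width: 0.473
```

Run:
```python
from h import *
x,y=tray(0,-45); plan(x,y,.0296,TRAY[2])
cv2.imwrite("pics/side8.png",cv2.resize(arm.get_image("side")[180:330,240:420,::-1],None,fx=4,fy=4,interpolation=cv2.INTER_CUBIC))
```

```text
now grasp [0.502  0.1517 0.0333] tilt [ 0.0007  0.0001 -1.    ] jaw 0.05591775140264184 width mm 43.38757390348918 F [-0.6314  0.5532 -0.9339] t 25.0 q [-0.1163  0.5869 -0.3807  2.0005  0.3629  0.6187 -0.682 ]
shift mm [-0.8849 -0.0492  3.7094] twist -8.224859735816992e-05
```

View pics/side8.png

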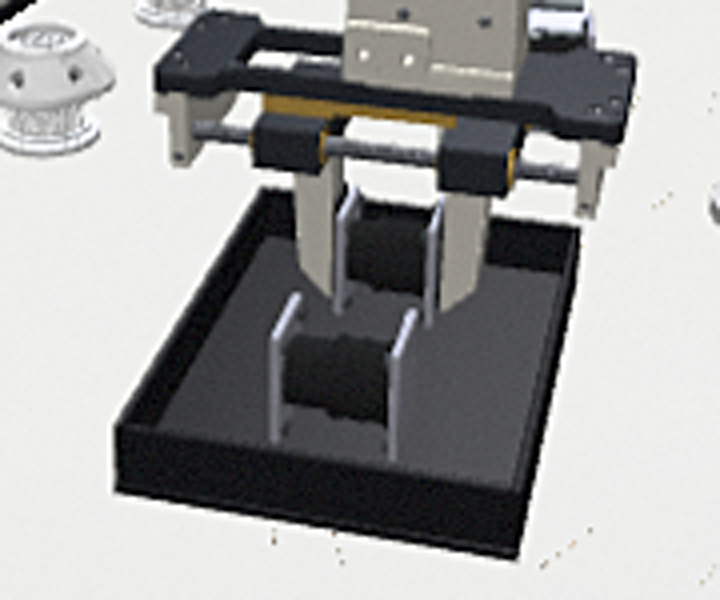

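>>> move_arm:
  steps:
    - [0, 0, 1.5, 0]
    - [0, 0, 2.5, 0]
    - [0, 0, 3, 0]
    - [0, 0, 3.3, 0]
    - [0, 0, 3.3, 0]
    - [0, 0, 3.3, 0]

```text
clock: 25.8
position: [0.5018, 0.1516, 0.1886]
ee_rot: [2.158, 2.283, 0.0]
force: [-0.0, -0.9, -0.6]
width: 0.472
```

>>> move_arm:
  steps:
    - [0, 0, 0, 0]
    - [0, 0, 0, 0]
    - [0, 0, 0, 0]
    - [0, 0, -20, 0]
    - [0, 0, -50, 0]
    - [0, 0, -90, 0]
    - [0, 0, -130, 0]
    - [0, 0, -170, 0]
    - [0, 0, -170, 0]
  grip: 70

```text
clock: 26.92
position: [0.5025, 0.1522, 0.3617]
ee_rot: [2.157, 2.28, 0.008]
force: [1.0, 0.2, -0.4]
width: 0.761
```

Run:
```python
from h import *
x,y=rack(0,0); plan(x,y,.2,RACK[2])
for n in("top","side"):cv2.imwrite(f"pics/{n}9.png",arm.get_image(n)[:,:,::-1])
```

```text
now grasp [0.5034 0.1525 0.2027] tilt [ 0.0057  0.0018 -1.    ] jaw 0.05572965601089644 width mm 69.84549555477919 F [ 0.9732  0.1534 -0.3929] t 26.925 q [-0.0209  0.362  -0.4869  1.8436  0.2024  0.9786 -0.5379]
shift mm [-326.2823  -23.5649    2.1072] twist -0.13727034398910365
```

View pics/side9.png

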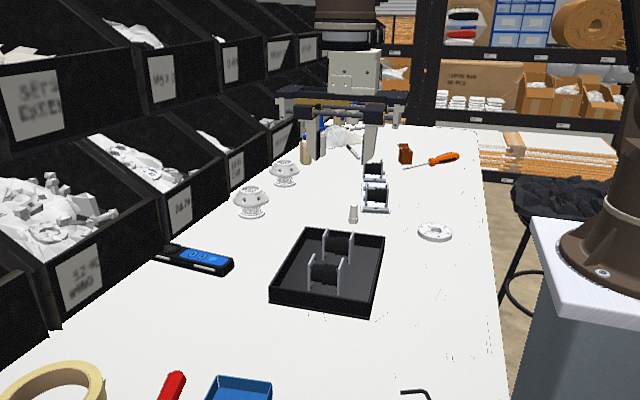

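View pics/top9.png

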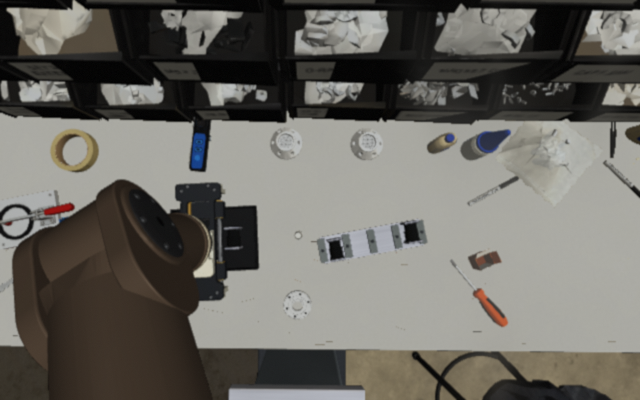

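The side view shows both soft mounts upright in the tray, at (325,272) and (338,243). Two mounts still stand in the rack's end nests, seen at (335,248) and (410,232) from the top. The cap at (298,235) and the posts have not moved, and the gripper is clear.

Run:
```python
from h import *
print(arm.sign_off(), arm.observe()["clock"])
```

```text
the job is handed in; nothing more can be done
the job is handed in; nothing more can be done
```

The two soft mounts, from nests 2 and 3, now stand upright in the black tray. The two firm ones, from nests 1 and 4, still stand in the rack. I handed the job in at about 27 s.

| Nest | Opening at 20 N | Result |
|---|---|---|
| 1 | 47.8 mm | firm |
| 2 | 43.4 mm | soft |
| 3 | 43.4 mm | soft |
| 4 | 48.0 mm | firm |

- **Force:** I squeezed each mount at 15 N, then 20 N. The grip command never went above 20 N.
- **Placement:** I aimed for 45 mm either side of the tray centre along its y. The nest 3 mount is at +45 mm and the nest 2 mount at −45 mm.
- **Last pictures:** The side view shows two mounts upright in the tray. The top view shows the firm two in the end nests, and the cap and posts where they were. The gripper was well above everything.
- **What failed or disagreed:** No check failed. The tray's short side measured 147 mm instead of 150 mm, which made no difference. The firm mounts may sit a few mm from where they started, because the squeeze nudges them along rack x. I did not measure that shift.

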